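Shut the clean tube, then unscrew the lapping-paste jar

TASK

We need the abrasive lapping paste, but first keep the clean bearing balls safe: one of the three flip-cap tubes in the rack has been left open, so press its cap fully shut. Then unscrew the tight lid of the square jar (anticlockwise, the bench holder braces the jar against turning) until its thread lets go, and lift it off without pulling the jar up. Finish while holding the lid level just above the jar's mouth, clear of it by a finger's breadth or two; do not put it down or let go, and leave the other things on the bench where they are.

Things in the scene. Friction and masses are not known exactly. Their poses are not given: they have to be found in the camera images.
- holder: aluminium bench holder fixed to the table: flange 78 x 128 x 6 mm with a square open socket 78 x 78 mm outside, 66 x 66 mm inside, walls 26 mm high, socket floor 6 mm above the table. Origin: centre of its underside, on the table; z up, x and y along the socket's sides. It stops the jar from turning but not from being lifted out
- holder_floor (a point): centre of the socket's floor, 6 mm above the table, where the jar stands
- jar: grey square jar, 64 x 64 mm, loose in the holder's socket with 1 mm play on each side; body 64 mm high, shoulder to 70 mm, round neck of 39 mm diameter up to the rim at 89 mm; weighs about 0.6 kg with its contents. Origin: centre of its underside; z up
- jar_mouth (a point): centre of the jar's rim, 89 mm above the jar's underside. A springy rubber seal ring of 38 mm diameter on the rim stands 8 mm proud when the lid is off; the closed lid squeezes it down to 3 mm with about 14 N, which makes the lid tight
- lid: black round ribbed screw lid, 58 mm diameter (59 over the ribs), 32 mm high, about 80 g: the upper 14 mm is a solid grip, below it a hollow skirt 18 mm deep. Origin: centre of its lower edge, 74 mm above the jar's underside (15 mm below the rim) when tight; z up. It may be gripped at any yaw
- lid_top (a point): centre of the lid's flat top, 32 mm above its lower edge. Thread: turned anticlockwise from above the lid climbs about 2.6 mm and is free after about 1.1 rad; from there to about 1.7 rad it lifts straight off and the seal nudges it up. Turning takes up to about 0.8 N m; one grasp is enough. Turned less, it still hangs in the thread and pulls the jar up
- rack: white rack block 50 x 160 x 40 mm, fixed to the table; origin: centre of its underside; the three tubes stand in a row along its y axis, 50 mm apart. x is the direction from the tubes' front towards their hinges (away from the robot at yaw 0)
- tube_1: clear tube with steel balls, 22 mm diameter, fixed in the rack. Origin: on its axis at the rack's top face; its mouth is 38 mm above the origin; axes as the rack's. The hinge of its cap lies at x = +14.5 mm, z = 38 mm and runs along y; so for all three tubes
- tube_2: tube like tube_1; which tube stands in which place of the rack varies
- tube_3: tube like tube_1; which tube stands in which place of the rack varies
- cap_1 (a joint): white flip cap of tube_1, a disc of 25 mm diameter, 5 mm thick, with a small front lip (reaches 31 mm from the hinge): angle in rad, 0 = flat shut (its top then 43 mm above the rack's top), 1.57 = upright, up to 2.1 = leaning back. It stays at any angle (stiff hinge, 0.015 N m, about 1 N at the edge), has no snap, and stops at 0
- cap_2 (a joint): the same for tube_2
- cap_3 (a joint): the same for tube_3
- bronze_bush: bystander: flanged bronze bush, 34 mm diameter, 29 mm high; origin centre of underside
- loupe: bystander: black eye loupe, 33 mm diameter, 32 mm high; origin centre of underside
- spur_gear: bystander: steel spur gear lying flat, 49 mm diameter, 18 mm high; origin centre of underside
- hex_bolt: bystander: steel hexagon bolt lying down, 22 x 54 x 19 mm; origin centre of underside
Mind the look-alikes: they are no part of the job. Several things have the shape of the lid; the one meant has the colours described above.

How it is judged:
By the outcome, as a careful person would: the job done as asked, in the order asked, and still so for the second after the job is handed in, while the arm keeps its last pose, push and grip.
It also fails if it takes over 51 s, if anything falls off the work surface, if the arm or the gripper's body presses on something with over 40 N, if the wrist force passes 120 N, or if a joint passes its speed limit or range.

ROBOT

A 6-joint arm with a two-finger parallel gripper is mounted at the origin on a cart in front of the work surface, level with it; the furniture and walls round the work are solid. World frame = base frame: x ahead of the robot, y to its left, z up, the work surface at z = 0. Lengths are in m, angles in rad, forces in N, time in s.
With the tool pointing down it reaches from about 0.325 to 0.925 m from the base axis. Payload 3.1 kg.
Tool frame: the origin (TCP) lies where the fingers leave the gripper's body, on its centre line; the fingertips stand 73 mm ahead of it and the grasp point (between the pads) lies 54 mm ahead of it; z points along the fingers, y is the direction in which the jaws open and shut (so a half turn about z gives the same grasp; the last joint's range is limited). The gripper opens to 85 mm and grips with 20 to 120 N. Pads are 22 mm wide; open, the fingers measure 114 mm over their backs; the gripper's body (76 mm by 85 mm) begins 54 mm behind the grasp point. The pads swing forward as they close: fully open they stand 13 mm farther back than shut.
Start: joints at [1.021, 0.217, 1.613, -0, 1.311, -0.112], TCP at [0.265, 0.566, 0.304] pointing down, gripper open.
Joint ranges: [-2.75, 2.75], [-0.78, 2.1], [0.31, 2.55], [-1.13, 4.27], [0.13, 2.63], [-2.58, 2.58]. Speed limits (rad/s): [2.79, 2.79, 3.14, 3.14, 3.14, 3.14].

INTERFACE

Orientations are given as a 3x3 rotation matrix whose columns are the frame's x, y, z axes.
In Python, from rig import read_state, capture, camera_info, close_job, cut_out gives the robot as it stands. The module is installed in compiled form; this text tells all that it offers.
- The arm moves only by the tool arm_command, never from a script. Its argument "rows" is a list of rows, each a list of 7 numbers: the shift along the world's x, y, z in cm, then the turn, a rotation vector about the world's x, y, z in degrees, then the finger opening in cm, from 0 to 8.54. A call has exactly 8 rows; each row shifts and turns the commanded pose from where the row before left it; what a row does not reach is not made up. A row lasts 1/8 s, in which the tool goes at most 62.5 mm and 10.7 degrees, less where a joint would pass 70% of its speed; a pose out of reach is approached as far as the arm can. A call is refused whole if a number of a shift passes 6.25 or a number of a turn 10.7, either way. A call with a gripper value outside its range is refused whole. The fingers move at their own pace and stop on an object; "squeeze" is the grip in N (left out, the last holds). Time passes only in rows, so rows that do not move let the fingers close, or fill a call up. It gives the time, the measured TCP pose, the force and the opening at its end, in the units of the state.
- read_state(): the state, without advancing time (a new reading comes with each control period).
- capture(name): name is "side" or "top"; returns (picture, depth): 384x512x3 uint8, blue, green, red; 384x512 float32, m along the optical axis (not along the pixel's ray), 0 where there is no reading.
- camera_info(name): a dict with "mtx" (3x3 intrinsics, pixels), "world_to_cam" (4x4, takes a point from world to camera coordinates). Camera axes: x right, y down, z forward; pixel columns grow to the right and rows downward; lengths in m; the calibration is good to about 2 mm. A picture is of the moment at which its call begins. camera_info takes no time and is no camera call.
- close_job(): hands the job in, once; it reports no verdict.
Trained networks look in the newest picture that a camera, given by its name, has taken for a name from the list of things; names that differ only in an ending like _2 or _b are one class to them, and where a whole thing is asked for, a point or a joint stands for the part that bears it (a point fixed in the world has none). Each returns a list of dicts, best first, with "p" (0 to 1); they miss things now and then, are a little off and sometimes report something else, mostly with a low value. They report only what shows in the picture. A call takes as long as a camera call. They do not tell look-alikes from the thing itself.
- cut_out(camera, name): "pixels" (384x512 bool, what is visible of it) and "pixel" ([column, row] in pixels, amid what is visible of it).
The state is a dict: "t": time; "joint_pos": joint angles; "joint_velocities": joint speeds; "tau": joint torques, N m; "ee_pos": TCP position; "eef_rot": TCP orientation; "force": force on the tool from outside, world axes, zero at the start; "torque": the same for the moment, N m; "gripper_width": finger opening in m.
Only numpy, scipy, OpenCV 4.12 (cv2) and the standard library are available. Lean on these libraries where they do the work, as an engineer would, in place of code of your own. Each camera call takes 0.05 s, during which the arm holds its last target.

## Working session

There is one attempt and no reset: what is moved stays moved. The work goes in short steps, Python scripts to look and compute and a tool call to move; the robot and the scene stay as the last step left them, time stands still between calls to the robot, and variables do not carry over. Pictures are saved under pics/ and viewed, and the job is handed in when it is done.

Besides the shell and the picture viewer there is one more tool, called after "Call:" as name(argument=value, ...), one argument or row to a line, values as JSON. arm_command: Moves the arm, as the interface text tells. Its arguments: {"type":"object","properties":{"rows":{"type":"array","items":{"type":"array","items":{"type":"number"}}},"squeeze":{"type":"number"}},"required":["rows"]}

```bash
mkdir -p pics; cat > h.py <<'E'
import numpy as np, cv2
from rig import *
def snap(n,tag):
    p,d=capture(n); cv2.imwrite(f'pics/{tag}.png',p); np.save(f'pics/{tag}.npy',d); return p,d
def world(n,d):
    c=camera_info(n);K=np.array(c['mtx']);T=np.linalg.inv(np.array(c['world_to_cam']))
    v,u=np.mgrid[:384,:512]
    P=np.stack([(u-K[0,2])/K[0,0]*d,(v-K[1,2])/K[1,1]*d,d],-1)
    W=P@T[:3,:3].T+T[:3,3]; W[d<=0]=np.nan; return W
E
python3 - <<'E'
from h import *
s=read_state();print(s)
for n in ['top','side']:
    p,d=snap(n,n+'0'); W=world(n,d)
    print(n,np.array(camera_info(n)['world_to_cam']).round(3).tolist())
    for k in ['lid','jar','holder','rack','tube_1','cap_1','spur_gear','bronze_bush','loupe','hex_bolt']:
        for r in cut_out(n,k)[:5]:
            m=np.array(r['pixels']);w=W[m];w=w[~np.isnan(w[:,0])]
            print(k,round(r['p'],2),np.round(r['pixel']),m.sum(),np.median(w,0).round(3) if len(w) else None, np.percentile(w[:,2],95).round(3) if len(w) else None)
E
```

```text
{'t': 0.0, 'joint_pos': array([ 1.02079781e+00,  2.17755087e-01,  1.61491187e+00,  1.24371700e-05,
        1.31129959e+00, -1.12209367e-01]), 'joint_velocities': array([ 1.50690991e-03, -1.46649757e-03,  4.27505195e-04,  8.96703788e-05,
       -1.46797249e-03,  4.51486665e-04]), 'tau': array([-5.65384798e-04, -3.96850204e+01, -3.03848934e+01, -3.98461216e-04,
        9.92228481e-03, -3.06264667e-07]), 'ee_pos': array([0.26461076, 0.56552151, 0.30257911]), 'eef_rot': array([[-9.05689607e-01,  4.23939584e-01, -1.25105128e-03],
       [ 4.23941339e-01,  9.05687403e-01, -2.01752520e-03],
       [ 2.77752596e-04, -2.35762396e-03, -9.99997182e-01]]), 'force': array([-0.20570455, -0.21034128,  0.17790592]), 'torque': array([-0.03143116,  0.02497376,  0.00898226]), 'gripper_width': 0.08533146277890724}
top [[0.011, -1.0, 0.027, -0.033], [-0.988, -0.015, -0.153, 0.596], [0.154, -0.025, -0.988, 1.013], [0.0, 0.0, 0.0, 1.0]]
lid 0.96 [356. 245.] 455 [ 0.459 -0.295  0.032] 0.035
lid 0.9 [321. 205.] 446 [ 0.548 -0.184  0.112] 0.116
jar 0.85 [304. 216.] 290 [ 0.534 -0.163  0.067] 0.074
holder 0.86
[... 744 characters left out ...]
286. 177.] 385 [ 0.541 -0.16   0.059] 0.077
holder 0.84 [287. 188.] 493 [ 0.534 -0.148  0.01 ] 0.029
rack 0.9 [241. 291.] 759 [0.502 0.265 0.039] 0.044
tube_1 0.74 [244. 270.] 165 [0.507 0.22  0.078] 0.085
tube_1 0.62 [249. 253.] 173 [0.523 0.172 0.07 ] 0.101
tube_1 0.53 [235. 288.] 171 [0.498 0.269 0.08 ] 0.085
cap_1 0.68 [243. 265.] 152 [0.507 0.219 0.08 ] 0.085
cap_1 0.55 [234. 282.] 120 [0.501 0.265 0.082] 0.085
cap_1 0.39 [242. 243.] 35 [0.534 0.174 0.099] 0.107
spur_gear 0.5 [232. 185.] 121 [ 0.693 -0.092  0.014] 0.019
loupe 0.53 [226. 209.] 125 [0.659 0.006 0.022] 0.031
hex_bolt 0.46 [245. 154.] 35 [ 0.713 -0.239  0.013] 0.019
hex_bolt 0.21 [288. 176.] 340 [ 0.539 -0.16   0.058] 0.075
```

```bash
python3 - <<'E'
from h import *
a=cv2.imread('pics/top0.png');b=cv2.imread('pics/side0.png')
cv2.imwrite('pics/topc.png',cv2.resize(a[120:300,90:400],None,fx=2.5,fy=2.5,interpolation=3))
cv2.imwrite('pics/sidec.png',cv2.resize(b[110:320,170:390],None,fx=2.8,fy=2.8,interpolation=3))
W=world('top',np.load('pics/top0.npy'))
def st(u0,u1,v0,v1,z0,z1):
    w=W[v0:v1,u0:u1].reshape(-1,3);w=w[(w[:,2]>z0)&(w[:,2]<z1)];return w
for nm,args in dict(lidtop=(290,350,180,235,.107,.125),rack=(90,200,180,260,.034,.05),caps=(90,200,180,260,.075,.12)).items():
    w=st(*args);print(nm,len(w),w.mean(0).round(4),np.percentile(w,2,0).round(4),np.percentile(w,98,0).round(4))
    print(' rect',cv2.minAreaRect(w[:,:2].astype(np.float32)*1000))
w=st(*(290,350,180,235,.107,.125));(c,r)=cv2.minEnclosingCircle(w[:,:2].astype(np.float32)*1000);print(c,r)
Ws=world('side',np.load('pics/side0.npy'))
w=Ws[110:230,230:340].reshape(-1,3);w=w[(w[:,2]>.107)&(w[:,2]<.13)];print('side lid',len(w),w.mean(0),cv2.minEnclosingCircle(w[:,:2].astype(np.float32)*1000))
w=Ws[220:310,200:290].reshape(-1,3);w=w[(w[:,2]>.034)&(w[:,2]<.046)];print('side rack',cv2.minAreaRect(w[:,:2].astype(np.float32)*1000))
w=Ws[220:262,200:290].reshape(-1,3);w=w[(w[:,2]>.086)&(w[:,2]<.13)];print('side opencap',len(w),w.round(3)[::4].tolist())
w=st(150,200,180,260,.055,.13);print('top opencap',w.round(3)[::4].tolist())
E
```

```text
lidtop 487 [ 0.5496 -0.1873  0.1127] [ 0.5248 -0.2137  0.1091] [ 0.576  -0.1618  0.1166]
 rect ((549.5919799804688, -187.44805908203125), (56.419830322265625, 57.190147399902344), 33.99098587036133)
rack 971 [0.5089 0.2096 0.0402] [0.4763 0.1369 0.0359] [0.5441 0.2891 0.045 ]
 rect ((510.7420959472656, 213.33938598632812), (50.39005661010742, 159.7263641357422), 12.086037635803223)
caps 290 [0.5115 0.2195 0.085 ] [0.4864 0.1565 0.076 ] [0.5397 0.2717 0.1077]
 rect ((511.5504150390625, 213.3707733154297), (34.823543548583984, 124.13507843017578), 14.604382514953613)
(549.9348754882812, -187.59950256347656) 29.441492080688477
side lid 222 [ 0.54888209 -0.18431087  0.11242785] ((548.0205688476562, -187.0984649658203), 31.055959701538086)
side rack ((510.49267578125, 214.64056396484375), (50.53263473510742, 163.03176879882812), 11.77390193939209)
side opencap 44 [[0.538, 0.166, 0.11], [0.536, 0.171, 0.109], [0.536, 0.172, 0.107], [0.538, 0.172, 0.102], [0.533, 0.161, 0.092], [0.532, 0.169, 0.098], [0.533, 0.174, 0.099], [0.535, 0.18, 0.102], [0.537, 0.182, 0.098], [0.53, 0.174, 0.093], [
[... 332 characters left out ...]
3, 0.159, 0.079], [0.529, 0.168, 0.065], [0.528, 0.156, 0.079], [0.527, 0.171, 0.06], [0.526, 0.157, 0.078], [0.523, 0.173, 0.077], [0.524, 0.166, 0.065], [0.524, 0.155, 0.074], [0.52, 0.206, 0.076], [0.522, 0.17, 0.066], [0.521, 0.16, 0.072], [0.517, 0.209, 0.083], [0.519, 0.176, 0.074], [0.519, 0.163, 0.067], [0.52, 0.154, 0.059], [0.515, 0.202, 0.082], [0.517, 0.172, 0.065], [0.516, 0.156, 0.079], [0.513, 0.206, 0.086], [0.514, 0.173, 0.076], [0.515, 0.165, 0.068], [0.515, 0.156, 0.06], [0.51, 0.202, 0.085], [0.511, 0.168, 0.079], [0.512, 0.159, 0.075], [0.508, 0.204, 0.082], [0.509, 0.163, 0.077], [0.506, 0.205, 0.082], [0.503, 0.206, 0.083], [0.501, 0.209, 0.084], [0.499, 0.208, 0.084]]
```

View pics/topc.png

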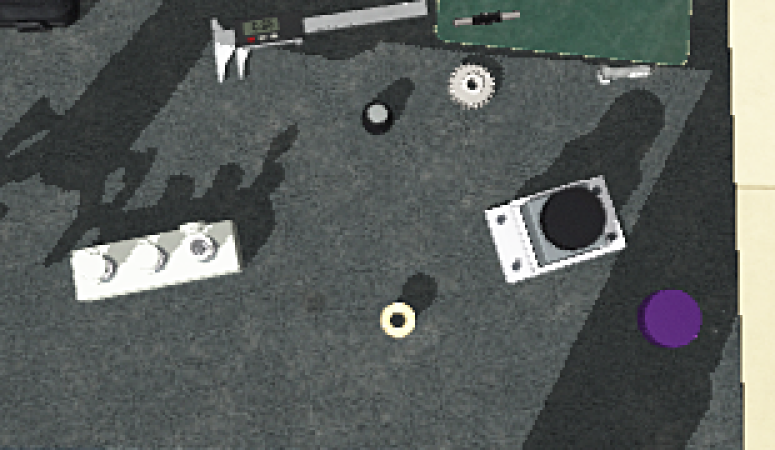

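View pics/sidec.png

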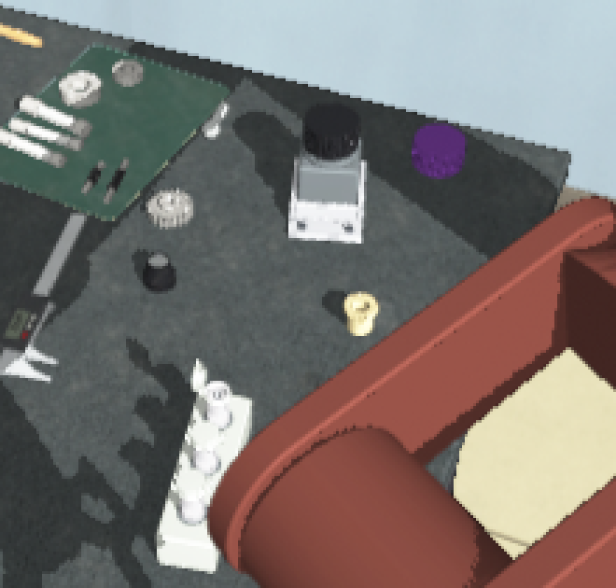

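The lid candidates in the top picture are (321,205), black and sitting on the grey jar, and (356,245), purple and standing on the bench. The black one fits the description, and the crop confirms it. The open tube is the right-most in the rack (about top pixel 170,218), with its cap upright on the far side. Rack yaw is about 12° and the lid top is at z = 0.112, as expected.

I'll swing the closed fingers to behind the open cap.

Call:
arm_command(
  rows=[
    [2.5,-3.2,0,0,0,4.6,0],
    [2.5,-3.2,0,0,0,4.6,0],
    [2.5,-3.2,0,0,0,4.6,0],
    [2.5,-3.2,0,0,0,4.6,0],
    [2.5,-3.2,0,0,0,4.6,0],
    [2.5,-3.2,0,0,0,4.6,0],
    [2.5,-3.2,0,0,0,4.6,0],
    [2.5,-3.2,0,0,0,4.6,0],
  ],
  squeeze=30,
)

```text
t: 2.1
ee_pos: [0.4657, 0.309, 0.3041]
eef_rot: [[-0.979, -0.206, 0.0], [-0.206, 0.979, 0.0], [-0.0, 0.0, -1.0]]
force: [0.6, 0.0, -0.4]
gripper_width: -0.0002
```

Call:
arm_command(
  rows=[
    [2.0,-2.7,0,0,0,0,0],
    [2.0,-2.7,0,0,0,0,0],
    [2.0,-2.7,0,0,0,0,0],
    [2.0,-2.7,0,0,0,0,0],
    [2.0,-2.7,0,0,0,0,0],
    [0,0,-5,0,0,0,0],
    [0,0,-5,0,0,0,0],
    [0,0,-2.6,0,0,0,0],
  ],
)

```text
t: 3.1
ee_pos: [0.5632, 0.1745, 0.1745]
eef_rot: [[-0.979, -0.203, -0.005], [-0.203, 0.979, -0.001], [0.005, 0.0, -1.0]]
force: [-0.6, 0.6, -0.6]
gripper_width: -0.0002
```

```bash
python3 - <<'E'
from h import *
p,d=snap('side','side1');q,_=snap('top','top1')
s=read_state();print(s['t'],s['ee_pos'],s['force'])
a=cv2.resize(p[180:300,180:300],None,fx=4,fy=4,interpolation=3);b=cv2.resize(q[150:270,120:200],None,fx=4,fy=4,interpolation=3)
cv2.imwrite('pics/c1.png',np.hstack([a,b]))
E
```

```text
3.2 [0.56209313 0.17440495 0.17357248] [-0.59214476 -0.7785322  -0.46475794]
```

View pics/c1.png

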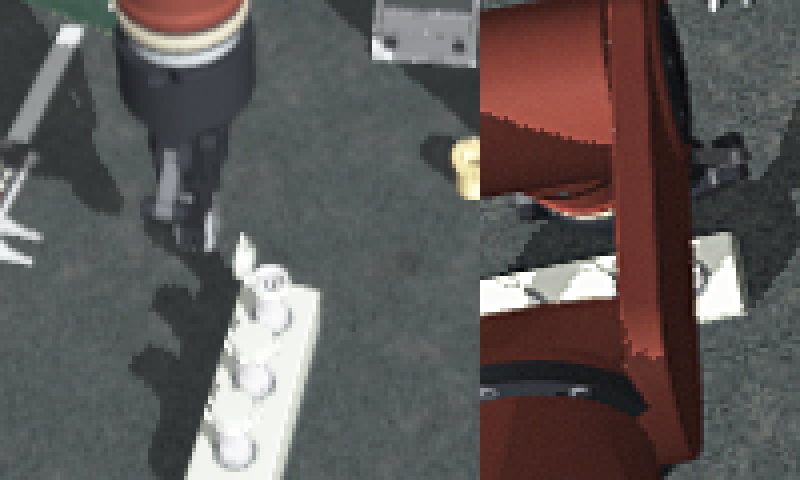

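The fingers stand behind the open cap: finger tip at crop (190,225), cap at (245,255). Pushing it over.

Call:
arm_command(
  rows=[
    [-0.6,-0.13,0,0,0,0,0],
    [-0.6,-0.13,0,0,0,0,0],
    [-0.6,-0.13,0,0,0,0,0],
    [-0.6,-0.13,0,0,0,0,0],
    [-0.6,-0.13,0,0,0,0,0],
    [-0.4,-0.08,-0.3,0,0,0,0],
    [-0.4,-0.08,-0.5,0,0,0,0],
    [-0.2,-0.04,-0.4,0,0,0,0],
  ],
)

```text
t: 4.2
ee_pos: [0.5242, 0.1664, 0.165]
eef_rot: [[-0.979, -0.203, -0.002], [-0.203, 0.979, -0.0], [0.002, 0.0, -1.0]]
force: [0.1, 0.5, 1.0]
gripper_width: -0.0003
```

Call:
arm_command(
  rows=[
    [-0.3,-0.06,-0.3,0,0,0,0],
    [-0.1,-0.02,-0.3,0,0,0,0],
    [0,0,-0.2,0,0,0,0],
    [0,0,-0.1,0,0,0,0],
    [0,0,-0.1,0,0,0,0],
    [0,0,0,0,0,0,0],
    [0,0,0,0,0,0,0],
    [0,0,0,0,0,0,0],
  ],
)

```text
t: 5.2
ee_pos: [0.521, 0.1658, 0.1559]
eef_rot: [[-0.979, -0.203, 0.0], [-0.203, 0.979, 0.0], [-0.0, 0.0, -1.0]]
force: [-0.8, -0.0, 0.2]
gripper_width: 0.0002
```

Call:
arm_command(
  rows=[
    [0,0,-0.1,0,0,0,0],
    [0,0,-0.1,0,0,0,0],
    [0,0,0,0,0,0,0],
    [0,0,-0.1,0,0,0,0],
    [0,0,0,0,0,0,0],
    [0,0,0,0,0,0,0],
    [0,0,0,0,0,0,0],
    [0,0,0,0,0,0,0],
  ],
)

```text
t: 6.2
ee_pos: [0.5212, 0.1659, 0.1555]
eef_rot: [[-0.979, -0.203, -0.001], [-0.203, 0.979, -0.0], [0.001, -0.0, -1.0]]
force: [-5.9, -1.2, 14.3]
gripper_width: 0.0
```

The force reads 14 N with the tip at the shut cap's height, so the cap is shut. Retreating towards the lid and opening the fingers on the way.

Call:
arm_command(
  rows=[
    [0,0,4,0,0,0,0],
    [0,0,4,0,0,0,0],
    [0.28,-3.5,0,0,0,-9.2,0],
    [0.28,-3.5,0,0,0,-9.2,3],
    [0.28,-3.5,0,0,0,-9.2,8.5],
    [0.28,-3.5,0,0,0,-9.2,8.5],
    [0.28,-3.5,0,0,0,-9.2,8.5],
    [0.28,-3.5,0,0,0,-9.2,8.5],
  ],
  squeeze=100,
)

```text
t: 7.2
ee_pos: [0.5377, -0.0454, 0.2329]
eef_rot: [[-0.722, 0.692, 0.0], [0.692, 0.722, -0.0], [-0.0, 0.0, -1.0]]
force: [-0.7, 1.0, -0.2]
gripper_width: 0.0849
```

Call:
arm_command(
  rows=[
    [0.28,-3.5,0,0,0,-9.2,8.5],
    [0.28,-3.5,0,0,0,-9.2,8.5],
    [0.28,-3.5,0,0,0,-9.2,8.5],
    [0.28,-3.5,0,0,0,-9.2,8.5],
    [0,0,0,0,0,0,8.5],
    [0,0,0,0,0,0,8.5],
    [0,0,0,0,0,0,8.5],
    [0,0,0,0,0,0,8.5],
  ],
)

```text
t: 8.2
ee_pos: [0.5489, -0.1833, 0.2329]
eef_rot: [[-0.17, 0.985, -0.0], [0.985, 0.17, 0.0], [0.0, -0.0, -1.0]]
force: [1.0, -0.9, -1.1]
gripper_width: 0.0849
```

```bash
python3 - <<'E'
from h import *
p,d=snap('side','side2');q,e=snap('top','top2')
s=read_state();print(s['t'],s['ee_pos'],s['force'],s['joint_pos'])
print(s['eef_rot'].round(3).tolist())
a=cv2.resize(p[120:300,180:360],None,fx=3,fy=3,interpolation=3);b=cv2.resize(q[180:260,110:190],None,fx=3,fy=3,interpolation=3)
o=np.zeros((540,790,3),np.uint8);o[:,:540]=a;o[:240,545:785]=b;cv2.imwrite('pics/c2.png',o)
W=world('top',e)[180:260,100:200].reshape(-1,3);w=W[(W[:,2]>.07)&(W[:,2]<.13)]
R=np.array([[.978,.208],[-.208,.978]]);l=(w[:,:2]-[.5107,.2135])@R.T
for c in(-.05,0,.05):
    m=(abs(l[:,1]-c)<.01)&(abs(l[:,0])<.012);z=w[m,2];print(c,m.sum(),np.median(z),z.max(),z.min())
W=world('side',d)[220:310,200:290].reshape(-1,3);w=W[(W[:,2]>.07)&(W[:,2]<.13)]
l=(w[:,:2]-[.5107,.2135])@R.T
for c in(-.05,0,.05):
    m=(abs(l[:,1]-c)<.016);z=w[m,2];print(c,m.sum(),np.median(z),z.max(),l[m].min(0),l[m].max(0))
E
```

```text
8.3 [ 0.54896923 -0.18353471  0.23292176] [-0.20445883  0.65273677 -0.08887397] [-4.43885422e-01  1.90448802e-01  1.78469949e+00  3.45439433e-05
  1.16652354e+00 -6.14640363e-01]
[[-0.17, 0.985, -0.0], [0.985, 0.17, 0.0], [0.0, -0.0, -1.0]]
-0.05 78 0.08334362339248136 0.09020448060461317 0.07765838583519802
0 82 0.08333705965386884 0.08676791631614678 0.07207374315692872
0.05 80 0.0827508927873104 0.0872510127788495 0.07625392629754124
-0.05 104 0.08246450794547111 0.08637574449189156 [-0.01633001 -0.06049465] [ 0.01450704 -0.03414995]
0 111 0.08242422954396267 0.08629223741594794 [-0.01653168 -0.01107908] [0.01530154 0.0129902 ]
0.05 118 0.08250469040946612 0.08654601577406684 [-0.01634817  0.03902222] [0.01496312 0.06409887]
```

View pics/c2.png

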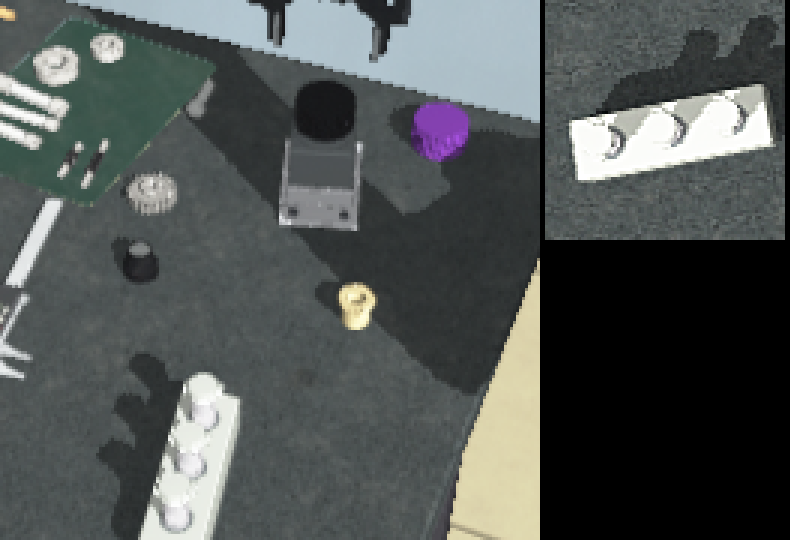

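All three caps now match at z = 0.083, side crop (205,390) included. Descending onto the lid.

Call:
arm_command(
  rows=[
    [0,-0.35,-2,0,0,0,8.5],
    [0,0,-2,0,0,0,8.5],
    [0,0,-2,0,0,0,8.5],
    [0,0,-1.2,0,0,0,8.5],
    [0,0,-1.0,0,0,0,8.5],
    [0,0,0,0,0,0,8.5],
    [0,0,0,0,0,0,8.5],
    [0,0,0,0,0,0,8.5],
  ],
)

```text
t: 9.3
ee_pos: [0.5496, -0.188, 0.1519]
eef_rot: [[-0.169, 0.986, 0.002], [0.986, 0.169, -0.001], [-0.001, 0.002, -1.0]]
force: [0.1, -0.1, 0.6]
gripper_width: 0.0849
```

```bash
python3 - <<'E'
from h import *
p,d=snap('side','side3')
s=read_state();print(s['t'],s['ee_pos'],s['force'])
cv2.imwrite('pics/c3.png',cv2.resize(p[90:210,220:360],None,fx=5,fy=5,interpolation=3))
E
```

```text
9.35 [ 0.5494713  -0.18794315  0.15178526] [0.18491659 0.47264368 0.62607023]
```

View pics/c3.png

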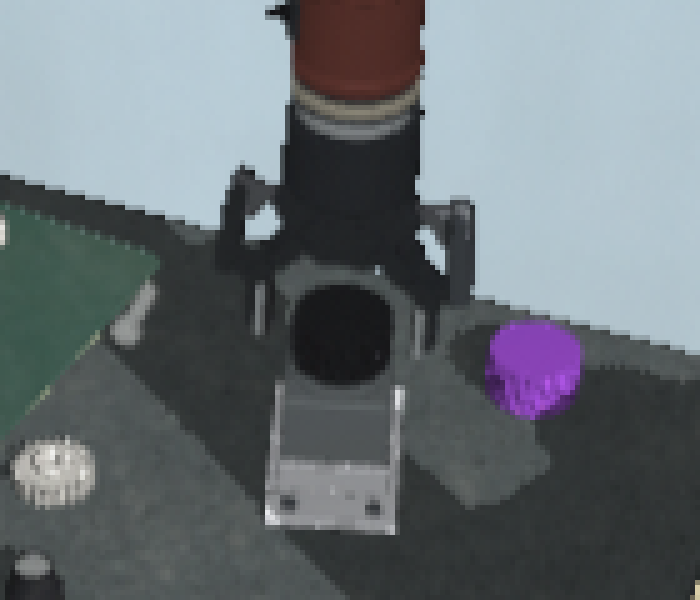

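The jaws straddle the black lid, with the lid at crop (343,330) and the pads at (260,305) and (420,330). The lid is centred between them. Closing.

Call:
arm_command(
  rows=[
    [0,0,0,0,0,0,5],
    [0,0,0,0,0,0,5],
    [0,0,0,0,0,0,5],
    [0,0,0,0,0,0,5],
    [0,0,0,0,0,0,5],
    [0,0,0,0,0,0,5],
    [0,0,0,0,0,0,5],
    [0,0,0,0,0,0,5],
  ],
  squeeze=110,
)

```text
t: 10.35
ee_pos: [0.549, -0.1879, 0.1519]
eef_rot: [[-0.169, 0.986, -0.0], [0.986, 0.169, -0.0], [-0.0, -0.0, -1.0]]
force: [-1.7, 1.5, 6.3]
gripper_width: 0.0557
```

Call:
arm_command(
  rows=[
    [0,0,0,0,0,4,5],
    [0,0,0.02,0,0,5,5],
    [0,0,0.02,0,0,5,5],
    [0,0,0.02,0,0,5,5],
    [0,0,0.02,0,0,5,5],
    [0,0,0.02,0,0,5,5],
    [0,0,0.02,0,0,5,5],
    [0,0,0.02,0,0,5,5],
  ],
)

```text
t: 11.35
ee_pos: [0.5496, -0.1872, 0.1535]
eef_rot: [[-0.753, 0.658, 0.001], [0.658, 0.753, 0.001], [-0.0, 0.002, -1.0]]
force: [-1.5, 2.3, 5.7]
gripper_width: 0.0555
```

```bash
python3 - <<'E'
from h import *
s=read_state();print(s['t'],s['ee_pos'],s['force'],s['torque'],s['joint_pos'][5],s['gripper_width'])
E
```

```text
11.35 [ 0.54957636 -0.18720131  0.15348621] [-1.45880847  2.34143342  5.74918319] [ 0.5193779   0.25550161 -0.11244932] -1.3031588818140896 0.05550174776610612
```

Call:
arm_command(
  rows=[
    [0,0,0.02,0,0,6,5],
    [0,0,0.02,0,0,6,5],
    [0,0,0.02,0,0,6,5],
    [0,0,0.02,0,0,6,5],
    [0,0,0.02,0,0,6,5],
    [0,0,0.02,0,0,6,5],
    [0,0,0,0,0,6,5],
    [0,0,0,0,0,3,5],
  ],
)

```text
t: 12.35
ee_pos: [0.549, -0.188, 0.1544]
eef_rot: [[-0.998, -0.067, 0.0], [-0.067, 0.998, -0.001], [0.0, -0.001, -1.0]]
force: [-2.4, -0.3, 4.5]
gripper_width: 0.0557
```

```bash
python3 - <<'E'
from h import *
p,d=snap('side','side4')
s=read_state();print(s['t'],s['ee_pos'],s['force'],s['torque'],s['joint_pos'][5],s['gripper_width'])
cv2.imwrite('pics/c4.png',cv2.resize(p[90:210,220:360],None,fx=5,fy=5,interpolation=3))
E
```

```text
12.4 [ 0.54910178 -0.18805711  0.1544059 ] [-2.46536804 -0.07723809  5.26437227] [-0.09612962  0.3362047   0.04020952] -2.0889215581307177 0.0555759839543363
```

View pics/c4.png

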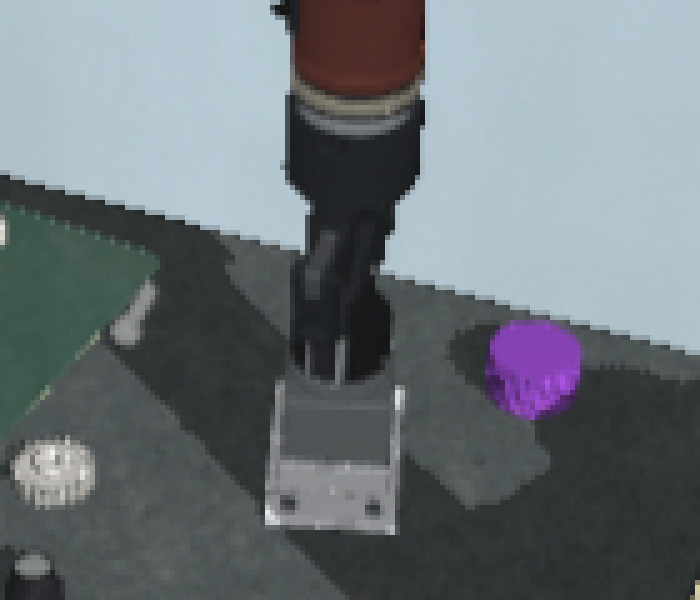

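The fingers have turned 1.47 rad. The force is still upward, so the seal is pushing the lid up. Next a small test lift, watching Fz: a hung jar would show about −6 N.

Call:
arm_command(
  rows=[
    [0,0,0.05,0,0,0,5],
    [0,0,0.05,0,0,0,5],
    [0,0,0.05,0,0,0,5],
    [0,0,0.05,0,0,0,5],
    [0,0,0,0,0,0,5],
    [0,0,0,0,0,0,5],
    [0,0,0,0,0,0,5],
    [0,0,0,0,0,0,5],
  ],
)

```text
t: 13.4
ee_pos: [0.549, -0.1879, 0.1555]
eef_rot: [[-0.998, -0.065, 0.0], [-0.065, 0.998, -0.0], [-0.0, -0.0, -1.0]]
force: [-0.5, -2.8, 2.7]
gripper_width: 0.0558
```

Call:
arm_command(
  rows=[
    [0,0,0.05,0,0,0,5],
    [0,0,0.05,0,0,0,5],
    [0,0,0.05,0,0,0,5],
    [0,0,0.05,0,0,0,5],
    [0,0,0,0,0,0,5],
    [0,0,0,0,0,0,5],
    [0,0,0,0,0,0,5],
    [0,0,0,0,0,0,5],
  ],
)

```text
t: 14.4
ee_pos: [0.5486, -0.1875, 0.1573]
eef_rot: [[-0.998, -0.065, -0.001], [-0.065, 0.998, 0.001], [0.001, 0.001, -1.0]]
force: [-2.8, 0.3, -2.0]
gripper_width: 0.0555
```

```bash
python3 - <<'E'
from h import *
p,d=snap('side','side5')
s=read_state();print(s['t'],s['ee_pos'],s['force'],s['torque'])
W0=world('side',np.load('pics/side3.npy'));W=world('side',d)
# jar shoulder / holder edges compare
for W_ in (W0,W,):
    w=W_[160:185,270:305].reshape(-1,3);m=(w[:,2]>.06)&(w[:,2]<.085);print(m.sum(),w[m].mean(0),np.percentile(w[m,2],[10,50,90]))
a=cv2.imread('pics/side3.png')
f=lambda i:cv2.resize(i[140:205,255:315],None,fx=6,fy=6,interpolation=3)
cv2.imwrite('pics/c5.png',np.hstack([f(a),f(p)]))
E
```

```text
14.45 [ 0.54868009 -0.18757783  0.15730769] [-2.67072095 -0.73734667 -1.03213145] [-0.00738672  0.3259165  -0.00625523]
200 [ 0.54250233 -0.16580631  0.07101181] [0.06308585 0.07028323 0.07880919]
199 [ 0.54173784 -0.16719479  0.07060355] [0.0647579 0.0704147 0.0767758]
```

View pics/c5.png

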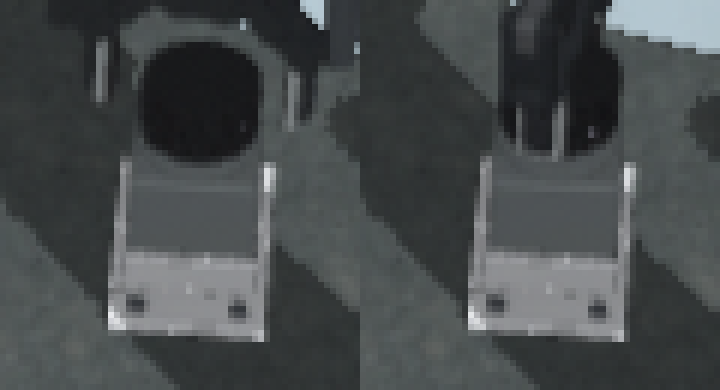

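Fz is about −1 N, which is the lid's weight only, and the jar is unmoved. Lifting on.

Call:
arm_command(
  rows=[
    [0,0,0.1,0,0,0,5],
    [0,0,0.1,0,0,0,5],
    [0,0,0.1,0,0,0,5],
    [0,0,0.1,0,0,0,5],
    [0,0,0,0,0,0,5],
    [0,0,0,0,0,0,5],
    [0,0,0,0,0,0,5],
    [0,0,0,0,0,0,5],
  ],
)

```text
t: 15.45
ee_pos: [0.5491, -0.1879, 0.1618]
eef_rot: [[-0.998, -0.065, 0.0], [-0.065, 0.998, -0.0], [-0.0, -0.0, -1.0]]
force: [-2.2, -2.0, 0.3]
gripper_width: 0.0558
```

Call:
arm_command(
  rows=[
    [0,0,0.4,0,0,0,5],
    [0,0,0.5,0,0,0,5],
    [0,0,0.5,0,0,0,5],
    [0,0,0.5,0,0,0,5],
    [0,0,0.5,0,0,0,5],
    [0,0,0.5,0,0,0,5],
    [0,0,0.3,0,0,0,5],
    [0,0,0,0,0,0,5],
  ],
)

```text
t: 16.45
ee_pos: [0.5491, -0.1878, 0.1939]
eef_rot: [[-0.998, -0.065, 0.001], [-0.065, 0.998, -0.0], [-0.001, -0.0, -1.0]]
force: [0.6, 0.1, -0.7]
gripper_width: 0.0558
```

```bash
python3 - <<'E'
from h import *
p,d=snap('side','side6');q,e=snap('top','top6')
s=read_state();print(s['t'],s['ee_pos'],s['force'],s['eef_rot'][:,2])
a=cv2.imread('pics/side3.png')
f=lambda i:cv2.resize(i[110:205,240:320],None,fx=5,fy=5,interpolation=3)
cv2.imwrite('pics/c6.png',np.hstack([f(p),f(q[160:255,280:360].copy() if 0 else np.pad(q,((0,0),(0,0),(0,0)))[20:,50:])])[:,:800])
W=world('side',d);w=W[165:185,270:305].reshape(-1,3);m=(w[:,2]>.06)&(w[:,2]<.085);print(w[m].mean(0))
# lid dark side lower edge & rim: column profile
for u in (283,288,293,298):
    for v in range(130,178,2): print(u,v,W[v,u].round(3),p[v,u]) if u in(288,296,293) else 0
E
```

```text
16.55 [ 0.5488395  -0.18769205  0.19335726] [-0.61642538 -0.45384545 -0.49623972] [-2.66909974e-04  1.27875073e-04 -9.99999956e-01]
[ 0.54037461 -0.16529163  0.07118465]
288 130 [ 0.543 -0.154  0.216] [31 29 27]
288 132 [ 0.545 -0.163  0.203] [31 29 27]
288 134 [ 0.533 -0.127  0.224] [37 34 33]
288 136 [ 0.534 -0.133  0.213] [35 33 30]
288 138 [ 0.536 -0.138  0.203] [35 33 30]
288 140 [ 0.535 -0.137  0.197] [36 34 30]
288 142 [ 0.536 -0.14   0.187] [35 33 30]
288 144 [ 0.535 -0.14   0.181] [36 33 31]
288 146 [ 0.534 -0.136  0.178] [65 64 60]
288 148 [ 0.54  -0.156  0.154] [117 116 111]
288 150 [ 0.539 -0.155  0.149] [117 116 111]
288 152 [ 0.539 -0.154  0.142] [118 116 111]
288 154 [ 0.538 -0.154  0.135] [117 116 111]
288 156 [ 0.538 -0.153  0.129] [98 97 92]
288 158 [ 0.552 -0.198  0.084] [71 70 66]
288 160 [ 0.552 -0.197  0.077] [75 73 68]
288 162 [ 0.541 -0.167  0.096] [83 80 76]
288 164 [ 0.542 -0.17   0.085] [81 80 75]
288 166 [ 0.541 -0.167  0.08 ] [81 79 74]
288 168 [ 0.538 -0.16   0.08 ] [85 83 78]
288 170 [ 0.538 -0.162  0.07 ] [90 88 83]
288 172 [ 0.538 -0.162  0.063] [84 8
[... 397 characters left out ...]
34 -0.18   0.154] [26 24 23]
293 146 [ 0.531 -0.17   0.155] [27 25 24]
293 148 [ 0.529 -0.168  0.149] [25 23 23]
293 150 [ 0.529 -0.169  0.142] [24 22 23]
293 152 [ 0.529 -0.168  0.136] [26 24 23]
293 154 [ 0.528 -0.167  0.129] [30 28 28]
293 156 [ 0.537 -0.195  0.099] [58 56 54]
293 158 [ 0.532 -0.182  0.102] [58 57 54]
293 160 [ 0.531 -0.181  0.096] [76 75 71]
293 162 [ 0.53  -0.177  0.092] [89 88 83]
293 164 [ 0.532 -0.184  0.078] [74 71 67]
293 166 [ 0.529 -0.178  0.076] [83 81 76]
293 168 [ 0.527 -0.172  0.074] [80 79 74]
293 170 [ 0.524 -0.164  0.074] [91 89 84]
293 172 [ 0.523 -0.163  0.067] [85 83 79]
293 174 [ 0.523 -0.164  0.058] [84 82 77]
293 176 [ 0.522 -0.163  0.052] [85 82 77]
```

View pics/c6.png

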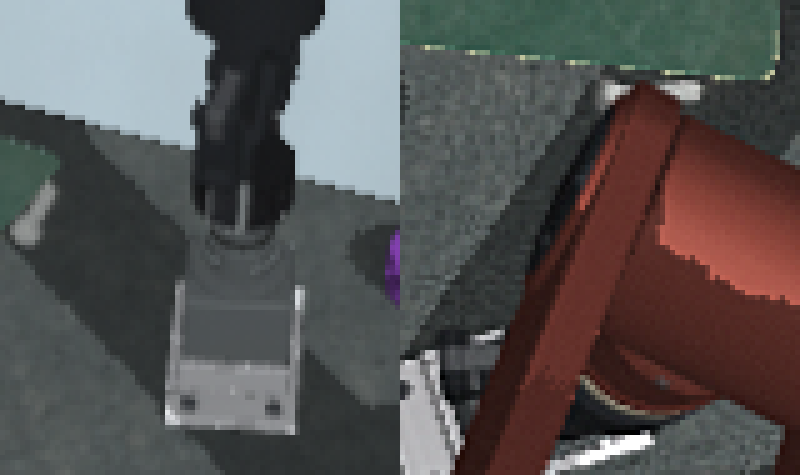

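The lid's top is at z ≈ 0.155 and flat across its depth points. That puts its lower edge at 0.123, 28 mm above the rim and about 20 mm above the seal. The jar's neck and shoulder are at their original heights (side crop 240,300). Handing in.

```bash
python3 -c "
from rig import *
print(close_job())"
```

```text
the job is handed in; nothing more can be done
None
```

The open tube's cap is shut, and the black lid is off the jar and held level above its mouth. I handed the job in at about 16.6 s of the 51 s allowed.

- **Cap:** I pressed the open cap (the right-hand tube in the rack) shut with the closed fingers, at about 14 N. The depth images then showed all three caps at the same shut height, z ≈ 0.083 m.
- **Lid:** I gripped the black lid on the grey jar, not the purple look-alike, and turned it anticlockwise about 1.47 rad. I lifted it in small steps, and the pull never went beyond about −2 N, so the jar was not being lifted.
- **Last check:** The lid's lower edge is about 28 mm above the rim, and about 20 mm above the seal ring. The jar stayed seated, at its original height.

Two readings were not quite as expected:
- The finger opening on the lid read 55.7 mm, where the lid is 58 mm across.
- The twisting load was low where I read it, partway through and at the end of the turn (about 0.1 N m), against a stated maximum of 0.8 N m. The clean lift shows the thread had let go.

I didn't re-measure the other things on the bench at the end, and the arm hid part of the last top picture. No move went near them, and those visible in the side pictures looked in place.

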